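# Reverse the medicine vials into the wooden rack

### The arm

A 7-joint arm with a two-finger parallel gripper is mounted at the origin on the work surface. World frame = base frame: x ahead of the robot, y to its left, z up, the work surface at z = 0. Lengths are in m, angles in rad, forces in N, time in s.
With the tool pointing down it reaches from about 0.425 to 0.925 m from the base axis. Payload 6.8 kg.
Tool frame: the origin (TCP) lies on the centre line of the jaws, within the pads' length; the fingertips stand 14 mm ahead of it and the grasp point (between the pads) lies 5 mm behind it (r.nose_length is the distance from the TCP to the fingertips, in m); z points along the fingers, y is the direction in which the jaws open and shut (so a half turn about z gives the same grasp; the last joint's range is limited). The gripper opens to 85 mm and grips with 20 to 120 N. Pads are 22 mm wide; open, the fingers measure 114 mm over their backs; the gripper's body (76 mm by 85 mm) begins 54 mm behind the grasp point. The pads swing forward as they close: fully open they stand 13 mm farther back than shut.
Start: joints at [-1.386, 0.477, 0.022, 1.555, -0.011, 1.109, -0.083], TCP at [0.195, 0.646, 0.245] pointing down, gripper open.
Joint ranges: [-2.96, 2.96], [-0.34, 2.1], [-1.41, 1.46], [0.24, 2.44], [-1.37, 4.51], [0.17, 1.92], [-2.96, 2.96]. Speed limits (rad/s): [2.39, 2.39, 3.14, 3.14, 3.14, 3.14, 3.14].

### API

Orientations are given as a rotation vector (axis times angle).
In Python, from bench import r, imaging, look_for, outline_of gives the robot as it stands. The module is installed in compiled form; this text tells all that it offers.
- The arm moves only by the tool carry_out, never from a script. Its arguments are lists of equal length, an entry for each row: "offset": the shift along the tool's x, y, z as a fraction of full scale, a list of three; "turn": the turn, a rotation vector about the tool's x, y, z as a fraction of full scale, a list of three. A call has 1 to 8 rows; each row is the pose to reach, as a shift and turn from the pose commanded when the call began, along the tool's axes at that moment; what a row does not reach only later rows make up. Full scale, the value 1, is 0.5 m for a shift and 1.5 rad for a turn. A row lasts 1/10 s, in which the tool goes at most 50 mm and 8.59 degrees, less where a joint would pass 70% of its speed; a pose out of reach is approached as far as the arm can. A call with a number of a shift or a turn outside -1 to 1 is refused whole. A call with a gripper value outside its range is refused whole. "hand" is the closure, from 0 (fully open) to 1 (shut), set as the call begins (left out, the last holds). The fingers move at their own pace and stop on an object; "force" is the grip in N (left out, the last holds). Time passes only in rows, so rows that repeat a pose let the fingers close. It gives the time, the measured TCP pose, the force and the opening at its end, in the units of the state.
- r.get_obs(): the state, without advancing time (a new reading comes with each control period).
- imaging.grab_frame(name): name is "side" or "top"; returns a dict with "pixels" (384x512x3 uint8, red, green, blue), "fx", "fy", "cx", "cy" (pixels), "R" (3x3) and "t" (3): a world point X has camera coordinates R X + t. Camera axes: x right, y down, z forward; pixel columns grow to the right and rows downward; lengths in m; the calibration is good to about 2 mm. A picture is of the moment at which its call begins. There is no depth.
- r.hand_in(): hands the job in, once; it reports no verdict.
Trained networks look in the newest picture that a camera, given by its name, has taken for a name from the list of things; names that differ only in an ending like _2 or _b are one class to them, and where a whole thing is asked for, a point or a joint stands for the part that bears it (a point fixed in the world has none). Each returns a list of dicts, best first, with "score" (0 to 1); they miss things now and then, are a little off and sometimes report something else, mostly with a low value. They report only what shows in the picture. A call takes as long as a camera call.
- look_for(query, camera): "xyz" ([x, y, z] in m, in the coordinates of the camera as it stood for that picture, good to about 4 mm: the middle of the surface that is visible of it).
- outline_of(query, camera): "region" (384x512 bool, what is visible of it).
The state is a dict: "clock": time; "joints": joint angles; "qvel": joint speeds; "tau": joint torques, N m; "tcp_pos": TCP position; "orientation": TCP orientation; "contact_force": force on the tool from outside, world axes, zero at the start; "moment": the same for the moment, N m; "grip_width": finger opening in m.
Only numpy, scipy, OpenCV 4.12 (cv2) and the standard library are available. Lean on these libraries where they do the work, as an engineer would, in place of code of your own. Each camera call takes 0.05 s, during which the arm holds its last target. There are 200 camera calls.

### The job

Move the four amber vials from the grey rack to the wooden rack in reverse order, counted from each rack's red end block: the vial nearest the red block in the grey rack goes to the well farthest from the red block in the wooden rack, and so on, so that the dose that was last becomes first. Set each vial down gently, upright on the floor of its own well, without dropping or tipping any, and leave the bowl, the pill dispenser and the spoon where they are.

Things in the scene. Friction and masses are not known exactly. Their poses are not given: they have to be found in the camera images.
- src_rack: Grey plastic rack holding the vials at the start, fixed, any yaw, either side: 56 (x) by 212 mm (y), four open wells in a row centred at y = +78, +26, -26, -78 mm, each 48 x 48 mm inside, floor 5 mm above the bench, walls 4 thick, 18 high. Red end block (16 long, 24 high) at its +y end. Ledge with colour tags on its +x side, 22 wide, 10 high. Origin: centre of the row, on the bench; z up.
- dst_rack: Brown wooden rack, empty at the start, fixed, any yaw, either side: 56 (x) by 212 mm (y), four open wells in a row centred at y = +78, +26, -26, -78 mm, each 48 x 48 mm inside, floor 5 mm above the bench, walls 4 thick, 18 high. Red end block (16 long, 24 high) at its +y end. No ledge. Origin: centre of the row, on the bench; z up.
- vial_black_center (a point): Centre (half-way up) of the loose amber glass vial with the black cap: an upright cylinder 30 mm in diameter, 85 mm high with its cap (the top 21 mm is the cap, same diameter), about 60 g, with a blank paper band; z along its axis. It stands on a well floor, so its centre is then 47.5 mm above the bench.
- vial_yellow_center (a point): Centre (half-way up) of the loose amber glass vial with the yellow cap: an upright cylinder 30 mm in diameter, 85 mm high with its cap (the top 21 mm is the cap, same diameter), about 60 g, with a blank paper band; z along its axis. It stands on a well floor, so its centre is then 47.5 mm above the bench.
- vial_blue_center (a point): Centre (half-way up) of the loose amber glass vial with the blue cap: an upright cylinder 30 mm in diameter, 85 mm high with its cap (the top 21 mm is the cap, same diameter), about 60 g, with a blank paper band; z along its axis. It stands on a well floor, so its centre is then 47.5 mm above the bench.
- vial_green_center (a point): Centre (half-way up) of the loose amber glass vial with the green cap: an upright cylinder 30 mm in diameter, 85 mm high with its cap (the top 21 mm is the cap, same diameter), about 60 g, with a blank paper band; z along its axis. It stands on a well floor, so its centre is then 47.5 mm above the bench.
- tag_black: Black colour tag, 16 x 36 x 4 mm, fixed on the ledge of the grey rack beside the well in which the black-capped vial stands at the start (40 mm to the rack's +x side of the well centre). It stays there. Origin: centre of its underside; axes as the grey rack's.
- tag_yellow: Yellow colour tag, 16 x 36 x 4 mm, fixed on the ledge of the grey rack beside the well in which the yellow-capped vial stands at the start (40 mm to the rack's +x side of the well centre). It stays there. Origin: centre of its underside; axes as the grey rack's.
- tag_blue: Blue colour tag, 16 x 36 x 4 mm, fixed on the ledge of the grey rack beside the well in which the blue-capped vial stands at the start (40 mm to the rack's +x side of the well centre). It stays there. Origin: centre of its underside; axes as the grey rack's.
- tag_green: Green colour tag, 16 x 36 x 4 mm, fixed on the ledge of the grey rack beside the well in which the green-capped vial stands at the start (40 mm to the rack's +x side of the well centre). It stays there. Origin: centre of its underside; axes as the grey rack's.
- bowl: Bystander: small clear glass bowl, 90 mm across, 40 mm high, loose on the fixed blue ceramic tray (260 x 130 mm, 14 mm high) between the racks; origin at its foot centre.
- dispenser: Bystander: white pill dispenser with a red turning knob on top, 80 x 80 mm, 83 mm high, loose on the ceramic tray; origin at its foot centre.
- spoon: Bystander: stainless spoon, 136 mm long, 8 mm high, lying loose on the bench between the racks and nearest the robot, roughly along the world y axis; origin on the bench, near its middle.

How it is judged:
At the end, for the whole second after the job is handed in: Each vial stands in the wooden rack in reverse order from the red blocks, within 12 mm of its well's centre along each rack axis, foot on the well floor (centre height within 5 mm of 47.5 mm), tilted less than 0.1 rad, slower than 0.02 m/s, released (((y of tag_black in the frame of src_rack between 0.058 and 0.098 m and y of vial_black_center in the frame of dst_rack between -0.09 and -0.066 m) or (y of tag_black in the frame of src_rack between 0.006 and 0.046 m and y of vial_black_center in the frame of dst_rack between -0.038 and -0.014 m) or (y of tag_black in the frame of src_rack between -0.046 and -0.006 m and y of vial_black_center in the frame of dst_rack between 0.014 and 0.038 m) or (y of tag_black in the frame of src_rack between -0.098 and -0.058 m and y of vial_black_center in the frame of dst_rack between 0.066 and 0.09 m)) and x of vial_black_center in the frame of dst_rack between -0.012 and 0.012 m and z of vial_black_center in the frame of dst_rack between 0.0425 and 0.0525 m and angle between each of vial_black_center, vial_yellow_center, vial_blue_center, vial_green_center's own z axis and vertical below 0.1 rad and linear speed of each of vial_black, vial_yellow, vial_blue, vial_green below 0.02 m/s and ((y of tag_yellow in the frame of src_rack between 0.058 and 0.098 m and y of vial_yellow_center in the frame of dst_rack between -0.09 and -0.066 m) or (y of tag_yellow in the frame of src_rack between 0.006 and 0.046 m and y of vial_yellow_center in the frame of dst_rack between -0.038 and -0.014 m) or (y of tag_yellow in the frame of src_rack between -0.046 and -0.006 m and y of vial_yellow_center in the frame of dst_rack between 0.014 and 0.038 m) or (y of tag_yellow in the frame of src_rack between -0.098 and -0.058 m and y of vial_yellow_center in the frame of dst_rack between 0.066 and 0.09 m)) and x of vial_yellow_center in the frame of dst_rack between -0.012 and 0.012 m and z of vial_yellow_center in the frame of dst_rack between 0.0425 and 0.0525 m and ((y of tag_blue in the frame of src_rack between 0.058 and 0.098 m and y of vial_blue_center in the frame of dst_rack between -0.09 and -0.066 m) or (y of tag_blue in the frame of src_rack between 0.006 and 0.046 m and y of vial_blue_center in the frame of dst_rack between -0.038 and -0.014 m) or (y of tag_blue in the frame of src_rack between -0.046 and -0.006 m and y of vial_blue_center in the frame of dst_rack between 0.014 and 0.038 m) or (y of tag_blue in the frame of src_rack between -0.098 and -0.058 m and y of vial_blue_center in the frame of dst_rack between 0.066 and 0.09 m)) and x of vial_blue_center in the frame of dst_rack between -0.012 and 0.012 m and z of vial_blue_center in the frame of dst_rack between 0.0425 and 0.0525 m and ((y of tag_green in the frame of src_rack between 0.058 and 0.098 m and y of vial_green_center in the frame of dst_rack between -0.09 and -0.066 m) or (y of tag_green in the frame of src_rack between 0.006 and 0.046 m and y of vial_green_center in the frame of dst_rack between -0.038 and -0.014 m) or (y of tag_green in the frame of src_rack between -0.046 and -0.006 m and y of vial_green_center in the frame of dst_rack between 0.014 and 0.038 m) or (y of tag_green in the frame of src_rack between -0.098 and -0.058 m and y of vial_green_center in the frame of dst_rack between 0.066 and 0.09 m)) and x of vial_green_center in the frame of dst_rack between -0.012 and 0.012 m and z of vial_green_center in the frame of dst_rack between 0.0425 and 0.0525 m); the robot touches nothing.
It fails at once if a vial is tipped over (more than 0.7 rad) (angle between any of vial_black_center, vial_yellow_center, vial_blue_center, vial_green_center's own z axis and vertical above 0.7 rad).
It fails at once if a vial is dropped or thrown (in free flight faster than 0.6 m/s, a fall of about 20 mm) ((linear speed of vial_black above 0.6 m/s and contact force between vial_black and anything else below 0.02 N) or (linear speed of vial_yellow above 0.6 m/s and contact force between vial_yellow and anything else below 0.02 N) or (linear speed of vial_blue above 0.6 m/s and contact force between vial_blue and anything else below 0.02 N) or (linear speed of vial_green above 0.6 m/s and contact force between vial_green and anything else below 0.02 N)).
It fails at once if the bowl, the dispenser or the spoon is pushed more than 20 mm from its place (distance of any of bowl, dispenser, spoon from where it was at the start of the episode above 0.02 m).
It also fails if it takes over 112 s, if anything falls off the work surface, if the arm or the gripper's body presses on something with over 40 N, if the wrist force passes 120 N, or if a joint passes its speed limit or range.

## Working session

There is one attempt and no reset: what is moved stays moved. The work goes in short steps, Python scripts to look and compute and a tool call to move; the robot and the scene stay as the last step left them, time stands still between calls to the robot, and variables do not carry over. Pictures are saved under pics/ and viewed, about 12 in all and at most 16, crops included, and the job is handed in when it is done.

Besides the shell and the picture viewer there is one more tool, called after ">>>" in YAML: its name, and indented under it one key for each argument. carry_out: Moves the arm, as the interface text tells. Shift numbers are shares of 0.5 m and turn numbers shares of 1.5 rad, none past 1 either way. Its arguments: {"type":"object","properties":{"offset":{"type":"array","items":{"type":"array","items":{"type":"number","minimum":-1,"maximum":1}}},"turn":{"type":"array","items":{"type":"array","items":{"type":"number","minimum":-1,"maximum":1}}},"hand":{"type":"number"},"force":{"type":"number"}},"required":["offset","turn"]}

```bash
mkdir -p pics; cat > h.py <<'E'
import numpy as np, cv2
from bench import r, imaging, look_for, outline_of
def world(f,p): return np.array(f["R"]).T@(np.array(p)-np.array(f["t"]))
def save(f,n): cv2.imwrite(f"pics/{n}.png",cv2.cvtColor(f["pixels"],cv2.COLOR_RGB2BGR))
E
python3 - <<'E'
from h import *
np.set_printoptions(precision=4,suppress=True)
o=r.get_obs();print(o["clock"],o["tcp_pos"],o["orientation"],o["grip_width"],r.nose_length)
for c in("top","side"):
    f=imaging.grab_frame(c);save(f,c+"0");print(c,f["fx"],np.array(f["R"]).tolist(),f["t"])
    for q in["src_rack","dst_rack","bowl","dispenser","spoon"]+[a+b for a in("vial_","tag_") for b in("black","yellow","blue","green")]:
        print(q,[(round(d["score"],2),world(f,d["xyz"])) for d in look_for(q,c)[:2]])
print(r.get_obs()["clock"])
E
```

```text
0.0 [0.1947 0.6457 0.2443] [-0.4583 -3.1078  0.0029] 0.08522552148945793 0.014
top 423.5290595183443 [[0.0026828400817954495, -0.9999109868112976, -0.013069844037040434], [-0.9962669530953046, -0.0015448772790745229, -0.08631205897434382], [0.08628418475765716, 0.013252615147571747, -0.9961824168556965]] [0.006  0.5516 1.2387]
src_rack [(0.75, array([0.4916, 0.2295, 0.0093]))]
dst_rack [(0.77, array([ 0.5166, -0.2499,  0.005 ]))]
bowl [(0.67, array([ 0.6845, -0.0004,  0.0273]))]
dispenser [(0.95, array([0.5341, 0.0075, 0.0627]))]
spoon [(0.69, array([0.4336, 0.0317, 0.0018]))]Traceback (most recent call last):
  File "<stdin>", line 7, in <module>
ValueError: it knows: bowl, dispenser, dst_rack, spoon, src_rack, tag_black, tag_blue, tag_green, tag_yellow, vial_black_center, vial_blue_center, vial_green_center, vial_yellow_center
```

```bash
python3 - <<'E'
from h import *
np.set_printoptions(precision=4,suppress=True)
for c in("top","side"):
    f=imaging.grab_frame(c);save(f,c+"0");print(c)
    Q=["vial_%s_center"%b for b in("black","yellow","blue","green")]+["tag_"+b for b in("black","yellow","blue","green")]
    if c=="side": Q+=["src_rack","dst_rack","bowl","dispenser","spoon"]
    for q in Q:
        print(q,[(round(d["score"],2),world(f,d["xyz"])) for d in look_for(q,c)[:2]])
a=[cv2.imread(f"pics/{c}0.png") for c in("top","side")]
cv2.imwrite("pics/a.png",cv2.resize(a[0],(800,600),interpolation=cv2.INTER_CUBIC));cv2.imwrite("pics/b.png",cv2.resize(a[1],(800,600)))
print(r.get_obs()["clock"])
E
```

```text
top
vial_black_center [(0.47, array([0.5369, 0.1752, 0.0888]))]
vial_yellow_center [(0.48, array([0.4471, 0.3114, 0.0899]))]
vial_blue_center [(0.67, array([0.5365, 0.1763, 0.0866])), (0.44, array([0.4767, 0.2628, 0.0871]))]
vial_green_center [(0.72, array([0.5011, 0.2193, 0.0888]))]
tag_black [(0.74, array([0.5368, 0.009 , 0.0616])), (0.54, array([0.5108, 0.1563, 0.0127]))]
tag_yellow [(0.44, array([0.4133, 0.2864, 0.0109]))]
tag_blue [(0.42, array([0.4462, 0.2432, 0.0123]))]
tag_green [(0.56, array([0.4437, 0.241 , 0.0157])), (0.45, array([0.4757, 0.1995, 0.0138]))]
side
vial_black_center [(0.85, array([0.5352, 0.1929, 0.0765]))]
vial_yellow_center [(0.89, array([0.4427, 0.3235, 0.0712]))]
vial_blue_center [(0.94, array([0.4772, 0.277 , 0.0786]))]
vial_green_center [(0.86, array([0.5054, 0.2345, 0.0791]))]
tag_black [(0.74, array([0.4761, 0.2791, 0.0832])), (0.64, array([0.506 , 0.1649, 0.0164]))]
tag_yellow [(0.54, array([0.4108, 0.2869, 0.0199]))]
tag_blue []
tag_green [(0.59, array([0.4771, 0.1982, 0.0125]))]
src_rack [(0.7, array([0.4691, 0.2677, 0.0081]))]
dst_rack [(0.88, array([ 0.5143, -0.2424,  0.0127])), (0.43, array([0.5326, 0.193 , 0.0752]))]
bowl [(0.89, array([ 0.6831, -0.0132,  0.0353]))]
dispenser [(0.67, array([0.5262, 0.0305, 0.0553]))]
spoon [(0.59, array([0.4346, 0.0404, 0.005 ]))]
1.45
```

View pics/a.png

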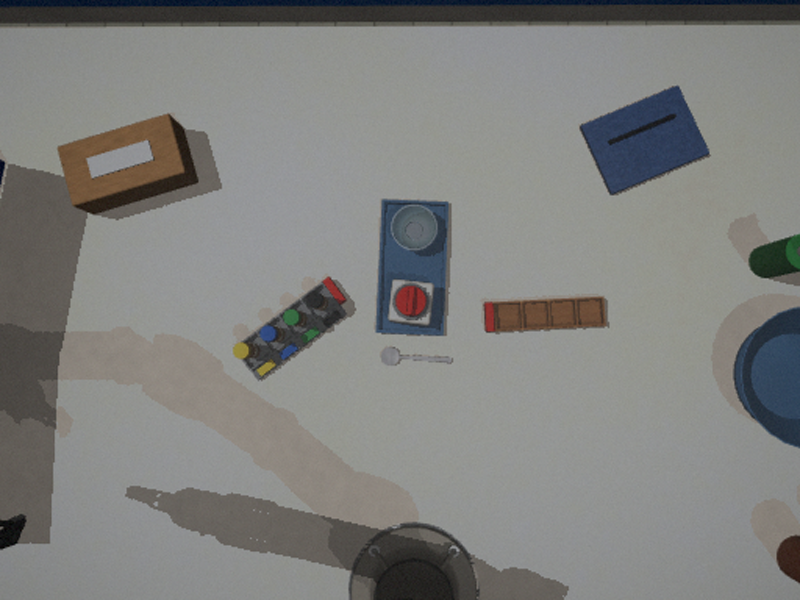

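View pics/b.png

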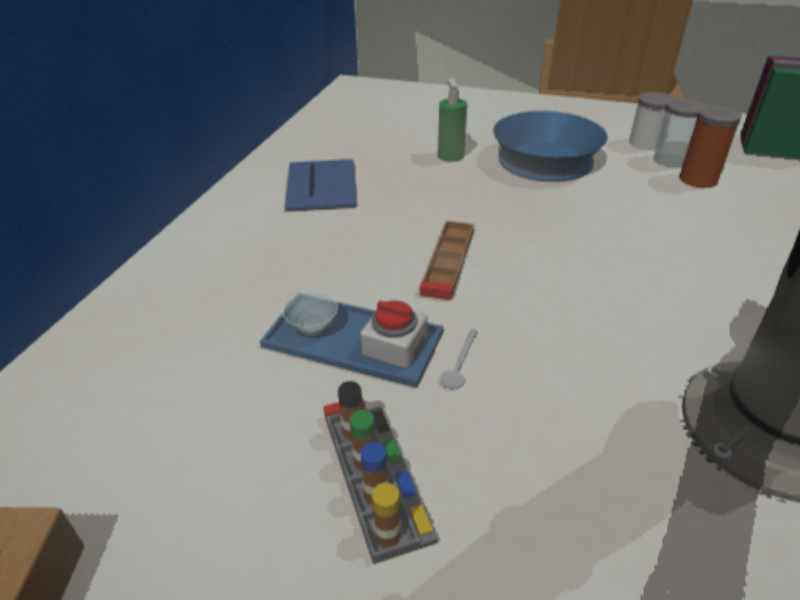

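The top view shows the grey rack's red block at about (335,290), with caps black, green, blue, yellow running away from it. The wooden rack's red block is at (490,317). The tray lies between the racks and the spoon is at (415,357). Next I'll fit the poses by colour.

```bash
cat > fit.py <<'E'
from h import *
from scipy.optimize import minimize, least_squares
np.set_printoptions(precision=4,suppress=True)
def proj(f,X):
    X=np.atleast_2d(X)@np.array(f["R"]).T+np.array(f["t"])
    return np.c_[f["fx"]*X[:,0]/X[:,2]+f["cx"],f["fy"]*X[:,1]/X[:,2]+f["cy"]]
def place(p,L):
    c,s=np.cos(p[2]),np.sin(p[2]);L=np.atleast_2d(L)
    return np.c_[p[0]+c*L[:,0]-s*L[:,1],p[1]+s*L[:,0]+c*L[:,1],L[:,2]]
def box(x0,x1,y0,y1,z1,z0=0): return np.array([[x,y,z] for x in(x0,x1) for y in(y0,y1) for z in(z0,z1)])
def sil(f,parts,S=4):
    m=np.zeros((384*S,512*S),np.uint8)
    for P in parts:
        q=((proj(f,P)+.5)*S-.5)
        cv2.fillConvexPoly(m,cv2.convexHull(np.round(q*16).astype(np.int32)),255,shift=4)
    return cv2.resize(m,(512,384),interpolation=cv2.INTER_AREA)/255.
DST=[box(-.028,.028,-.106,.106,.018),box(-.028,.028,.106,.122,.024)]
SRC=[box(-.028,.028,-.106,.106,.018),box(-.028,.028,.106,.122,.024),box(.028,.050,-.106,.106,.010)]
E
python3 - <<'E'
from fit import *
F={c:imaging.grab_frame(c) for c in("top","side")}
M={}
for c in F:
    for q in("dst_rack","src_rack"):
        d=outline_of(q,c);M[c,q]=d[0]["region"]
        R=M[c,q];print(c,q,d[0]["score"],R.sum())
g0=[.515,-.25,0.05]
for c in [("top",),("side",),("top","side")]:
  best=None
  for y in(.0,.08):
    res=minimize(lambda p:sum(np.abs(sil(F[k],[place(p,P) for P in DST])-M[k,"dst_rack"]).sum() for k in c),[.515,-.25,y],method="Nelder-Mead",options=dict(initial_simplex=np.array([.515,-.25,y])+np.array([[0,0,0],[.01,0,0],[0,.01,0],[0,0,.1]])))
    if best is None or res.fun<best.fun: best=res
  print("dst",c,best.x,best.fun)
# src: colour blobs (caps, tags)
cols={}
V=[];
for c in F:
    im=F[c]["pixels"];hsv=cv2.cvtColor(im,cv2.COLOR_RGB2HSV)
    for n,(lo,hi) in dict(yellow=(20,34),green=(45,85),blue=(106,125)).items():
        X=proj(F[c],[[.49,.24,.03]])[0]
        m=cv2.inRange(hsv,(lo,130,40),(hi,255,255))
        yy,xx=np.mgrid[:384,:512];m[np.hypot(xx-X[0],yy-X[1])>75]=0
        k,_,st,ce=cv2.connectedComponentsWithStats(m)
        print(c,n,[(st[i,4],ce[i]) for i in range(1,k) if st[i,4]>8])
# expected from guess
yaw=np.arctan2(.175-.311,.5365-.447)+0
p=[.491,.243,np.arctan2(.5365-.447,-(.175-.311))*-1+0]
u=np.array([.5365-.447,.175-.311]);yaw=np.arctan2(u[1],u[0])-np.pi/2
p=[.4915,.243,yaw];print("guess",p)
for c in F:
    for n,y in dict(black=.078,green=.026,blue=-.026,yellow=-.078).items():
        print(c,n,"cap",proj(F[c],place(p,[0,y,.0795]))[0],"tag",proj(F[c],place(p,[.04,y,.014]))[0])
E
```

```text
top dst_rack 0.71 1393
top src_rack 0.71 1310
side dst_rack 0.73 1025
side src_rack 0.77 1889
dst ('top',) [ 0.518  -0.2564  0.0696] 99.15686274509802
dst ('side',) [ 0.5163 -0.2593  0.0509] 66.01176470588234
dst ('top', 'side') [ 0.5169 -0.2566  0.0571] 179.20392156862746
top yellow [(np.int32(75), array([154.  , 223.88])), (np.int32(56), array([170.0179, 234.7857]))]
top green []
top blue [(np.int32(80), array([171.25 , 212.825])), (np.int32(48), array([184.0833, 224.5417]))]
side yellow [(np.int32(316), array([246.231 , 319.1804])), (np.int32(160), array([269.2812, 332.1938]))]
side green [(np.int32(123), array([231.3008, 268.065 ])), (np.int32(45), array([250.6444, 286.8889]))]
side blue [(np.int32(215), array([238.1674, 290.9349])), (np.int32(115), array([259.4957, 308.8261]))]
guess [0.4915, 0.243, np.float64(-2.559552500679275)]
top black cap [202.4909 192.8026] tag [213.0155 205.593 ]
top green cap [187.1179 202.7861] tag [198.4107 215.1069]
top blue cap [171.6967 212.801 ] tag [183.7623 224.6492]
top yellow cap [156.227  222.8474] tag [169.0701 234.2201]
side black cap [225.8952 250.7406] tag [246.1588 268.0901]
side green cap [231.6558 270.2859] tag [252.5616 287.2843]
side blue cap [238.0542 291.9952] tag [259.6274 308.4659]
side yellow cap [245.2025 316.2489] tag [267.4646 331.9603]
```

```bash
python3 - <<'E'
from fit import *
F={c:imaging.grab_frame(c) for c in("top","side")}
obs=[("top",0,-.078,154,223.88),("top",1,-.078,170.02,234.79),("top",0,-.026,171.25,212.825),("top",1,-.026,184.08,224.54),
("side",0,-.078,246.23,319.18),("side",1,-.078,269.28,332.19),("side",0,.026,231.3,268.07),("side",1,.026,250.64,286.89),("side",0,-.026,238.17,290.93),("side",1,-.026,259.5,308.83)]
def res(p): return np.concatenate([proj(F[c],place(p,[.04*t,y,.014 if t else .0795]))[0]-(u,v) for c,t,y,u,v in obs])
for s in(("top","side"),("top",),("side",)):
    k=np.repeat([o[0] in s for o in obs],2)
    for tag in (None,1):
        kk=k if tag is None else k&np.repeat([o[1]==1 for o in obs],2)
        q=least_squares(lambda p:res(p)[kk],[.4915,.243,-2.56],loss="soft_l1");print("src",s,tag,q.x,q.fun.round(1))
# dst by colour
tot={}
for c in F:
    im=F[c]["pixels"];hsv=cv2.cvtColor(im,cv2.COLOR_RGB2HSV)
    m=cv2.inRange(hsv,(0,90,25),(20,255,255))|cv2.inRange(hsv,(170,90,25),(180,255,255))
    X=proj(F[c],[[.515,-.25,.01]])[0];yy,xx=np.mgrid[:384,:512]
    m[np.hypot(xx-X[0],yy-X[1])>48]=0
    tot[c]=cv2.morphologyEx(m,cv2.MORPH_CLOSE,np.ones((3,3)))>0
    red=cv2.inRange(hsv,(0,190,60),(5,255,255))|cv2.inRange(hsv,(172,190,60),(180,255,255));red[np.hypot(xx-X[0],yy-X[1])>48]=0
    ys,xs=np.nonzero(red);print(c,tot[c].sum(),"red",len(xs),xs.mean(),ys.mean())
P0=np.array([.517,-.2566,.057])
for s in(("top",),("side",),("top","side")):
    q=minimize(lambda p:sum(np.abs(sil(F[k],[place(p,P) for P in DST])-tot[k]).sum() for k in s),P0,method="Nelder-Mead",options=dict(initial_simplex=P0+np.array([[0,0,0],[.01,0,0],[0,.01,0],[0,0,.06]])))
    print("dst",s,q.x,q.fun)
p=P0;out=[]
for c in F:
    im=cv2.cvtColor(F[c]["pixels"],cv2.COLOR_RGB2BGR);X=proj(F[c],[[.515,-.25,.01]])[0].astype(int)
    S=6;w=60 ;x0,y0=X[0]-w,X[1]-42;cr=cv2.resize(im[y0:y0+84,x0:x0+2*w],None,fx=S,fy=S,interpolation=cv2.INTER_CUBIC)
    for P in DST: 
        h=cv2.convexHull((((proj(F[c],place(q.x,P))-(x0,y0))+.5)*S).astype(np.int32));cv2.polylines(cr,[h],True,(0,255,0))
    for y in(.078,.026,-.026,-.078):
        h=(((proj(F[c],place(q.x,[[a,y+b,.018] for a,b in((-.024,-.024),(.024,-.024),(.024,.024),(-.024,.024))]))-(x0,y0))+.5)*S).astype(np.int32);cv2.polylines(cr,[h],True,(255,255,0))
    out.append(cr)
cv2.imwrite("pics/d.png",cv2.resize(np.vstack(out),None,fx=.59,fy=.59))
o=np.vstack([out[0][150:360],out[1][100:420]]);cv2.imwrite("pics/d.png",o);print(o.shape,r.get_obs()["clock"])
E
```

```text
src ('top', 'side') None [ 0.4915  0.2446 -2.5245] [ 2.2 -0.2 -0.6 -0.1  0.1  0.2 -0.3  0.1  0.2 -2.6 -0.9 -0.5 -0.4  2.9
  1.   0.6  0.1  1.6  0.1 -0.4]
src ('top', 'side') 1 [ 0.4917  0.2461 -2.4946] [-0.3  0.3 -0.3  0.  -0.2 -0.8  0.2  0.8 -0.  -0.4]
src ('top',) None [ 0.4922  0.2459 -2.5009] [ 2.1  0.  -0.4 -0.  -0.3  0.2 -0.3 -0.2]
src ('top',) 1 [ 0.4919  0.2444 -2.5064] [-0.1  0.   0.1 -0. ]
src ('side',) None [ 0.4915  0.2441 -2.5302] [ 0.  -2.7 -1.  -0.6 -0.3  2.7  1.2  0.5  0.1  1.5  0.1 -0.5]
src ('side',) 1 [ 0.4915  0.2467 -2.4939] [-0.2 -0.5  0.2  1.   0.  -0.1]
top 1413 red 0 nan nan
side 981 red 0 nan nan
dst ('top',) [ 0.517  -0.2571  0.0537] 77.0156862745098
dst ('side',) [ 0.5182 -0.2587  0.0753] 279.84313725490193
dst ('top', 'side') [ 0.517  -0.2568  0.0562] 363.56078431372543
(530, 720, 3) 1.85<stdin>:20: RuntimeWarning: Mean of empty slice.
  ret = ret.dtype.type(ret / rcount)
```

View pics/d.png

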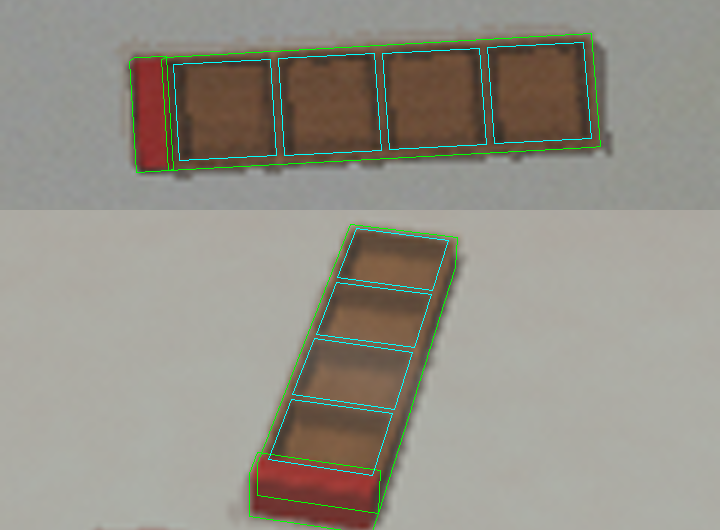

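The dst rack fit matches the picture to within about 2–3 mm. The vials aren't centred in the grey wells, so I'll find each cap separately.

```bash
python3 - <<'E'
from fit import *
F={c:imaging.grab_frame(c) for c in("top","side")}
def ray(f,u,v,z):
    R=np.array(f["R"]);C=-R.T@np.array(f["t"]);d=R.T@np.array([(u-f["cx"])/f["fx"],(v-f["cy"])/f["fy"],1]);return C+d*(z-C[2])/d[2]
src=[.492,.2447,-2.505]
def loc(w): c,s=np.cos(src[2]),np.sin(src[2]);d=w[:2]-src[:2];return np.array([c*d[0]+s*d[1],-s*d[0]+c*d[1]])
for c in F:
    f=F[c];hsv=cv2.cvtColor(f["pixels"],cv2.COLOR_RGB2HSV);yy,xx=np.mgrid[:384,:512]
    for n,y,lo,hi in(("black",.078,(0,0,0),(180,110,50)),("green",.026,(45,90,20),(90,255,255)),("blue",-.026,(106,130,40),(125,255,255)),("yellow",-.078,(20,130,40),(34,255,255))):
        X=proj(f,place(src,[0,y,.0795]))[0];rr=9 if c=="top" else 13
        m=cv2.inRange(hsv,lo,hi);k,l,st,ce=cv2.connectedComponentsWithStats(m)
        i=[i for i in range(1,k) if st[i,4]>15 and np.hypot(*(ce[i]-X))<rr]
        for j in i: w=ray(f,*ce[j],.0795);print(c,n,st[j],ce[j],w,loc(w))
    X=proj(f,place(src,[0,0,.04]))[0].astype(int);x0,y0=X[0]-50,X[1]-(40 if c=="top" else 48)
    cr=cv2.cvtColor(f["pixels"],cv2.COLOR_RGB2BGR)[y0:y0+(72 if c=="top" else 96),x0:x0+100].copy()
    cr=cv2.resize(cr,None,fx=6,fy=6,interpolation=cv2.INTER_CUBIC)
    cr=cv2.convertScaleAbs(cr,alpha=1.6) if c=="top" else cr
    for P in SRC: cv2.polylines(cr,[cv2.convexHull(((proj(f,place(src,P))-(x0,y0)+.5)*6).astype(np.int32))],True,(0,255,0))
    cv2.imwrite(f"pics/s_{c}.png",cr);print(c,x0,y0)
E
```

```text
top black [195 184  13  13 100] [201.49 191.31] [0.5386 0.1808 0.0795] [0.0005 0.0791]
top green [181 198  10  10  81] [185.8148 202.4815] [0.5067 0.225  0.0795] [-0.0001  0.0245]
top blue [166 208  11  10  77] [171.2078 212.8961] [0.4769 0.2661 0.0795] [-0.0006 -0.0262]
top yellow [150 219   9  10  73] [154.1507 223.8904] [0.4457 0.314  0.0795] [-0.0039 -0.0833]
top 131 168
side black [217 245  14  16 132] [223.9621 253.3106] [0.5355 0.1854 0.0795] [0.0002 0.0736]
side green [224 262  15  18 214] [230.8645 270.1589] [0.5073 0.2214 0.0795] [0.0015 0.0278]
side blue [231 283  16  19 213] [238.1408 290.7793] [0.478  0.2622 0.0795] [ 0.0009 -0.0224]
side yellow [238 309  18  22 315] [246.2254 319.1937] [0.4451 0.313  0.0795] [-0.0029 -0.0828]
side 185 246
```

View pics/s_top.png

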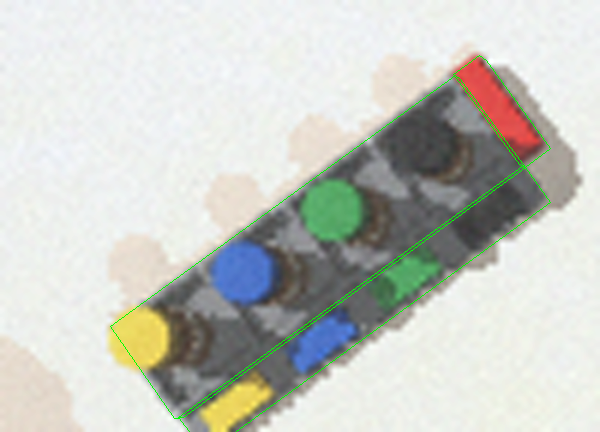

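View pics/s_side.png

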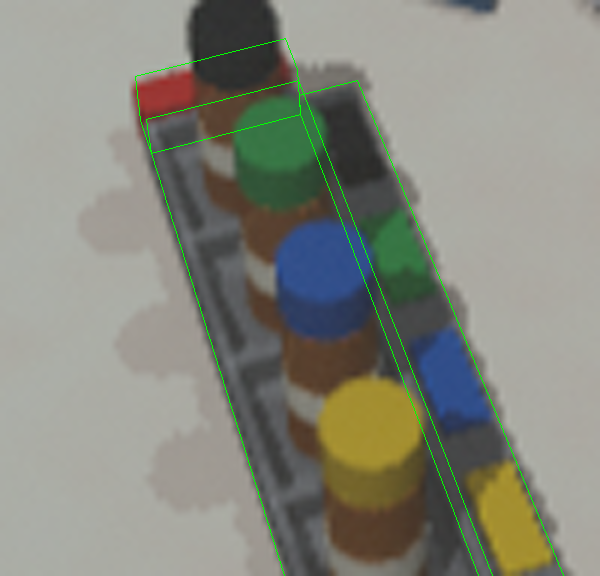

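Yellow's cap sits off-centre in its well, and the rest are near centre. Tag order from the red block is black, green, blue, yellow. Next is the move helper.

```bash
cat > mv.py <<'E'
# usage: mv.py "x y z yaw" ... -> rows relative to present pose
import sys
from h import *
from scipy.spatial.transform import Rotation as Ro
o=r.get_obs();p=np.array(o["tcp_pos"]);R0=Ro.from_rotvec(o["orientation"])
print("t",round(o["clock"],2),"tcp",p.round(4),"yaw",round(float(np.arctan2(R0.as_matrix()[1,1],R0.as_matrix()[0,1])),3),"F",np.round(o["contact_force"],1),"w",round(o["grip_width"],4))
for a in sys.argv[1:]:
    x,y,z,w=map(float,a.split());ty=np.array([np.cos(w),np.sin(w),0]);tz=np.array([0,0,-1.])
    R1=Ro.from_matrix(np.c_[np.cross(ty,tz),ty,tz])
    print(a,"off",(R0.inv().apply(np.array([x,y,z])-p)/.5).round(3).tolist(),"turn",((R0.inv()*R1).as_rotvec()/1.5).round(3).tolist())
E
python3 mv.py "0.537 0.1815 0.18 0.637" "0.446 0.313 0.18 0.637"
python3 - <<'E'
import numpy as np
p=[.517,-.2567,.055];c,s=np.cos(p[2]),np.sin(p[2])
for y in(.078,.026,-.026,-.078): print(y,p[0]-s*y,p[1]+c*y)
E
```

```text
t 1.95 tcp [0.1948 0.6463 0.2453] yaw 1.278 F [ 0.   0.7 -0.4] w 0.0855
0.537 0.1815 0.18 0.637 off [-0.924, -0.692, 0.131] turn [0.0, -0.0, 0.427]
0.446 0.313 0.18 0.637 off [-0.673, -0.493, 0.131] turn [0.0, -0.0, 0.427]
0.078 0.5127121625478888 -0.1788179452634673
0.026 0.5155707208492962 -0.23073931508782242
-0.026 0.5184292791507038 -0.28266068491217755
-0.078 0.5212878374521113 -0.3345820547365327
```

>>> carry_out:
  offset:
    - [-0.673,-0.493,0.131]
    - [-0.673,-0.493,0.131]
    - [-0.673,-0.493,0.131]
    - [-0.673,-0.493,0.131]
    - [-0.673,-0.493,0.131]
    - [-0.673,-0.493,0.131]
    - [-0.673,-0.493,0.131]
    - [-0.673,-0.493,0.131]
  turn:
    - [0,0,0.427]
    - [0,0,0.427]
    - [0,0,0.427]
    - [0,0,0.427]
    - [0,0,0.427]
    - [0,0,0.427]
    - [0,0,0.427]
    - [0,0,0.427]
  hand: 0
  force: 30

```text
clock: 2.75
tcp_pos: [0.4336, 0.3292, 0.1833]
orientation: [1.413, 2.806, 0.001]
contact_force: [0.6, 0.4, -0.1]
grip_width: 0.0859
```

```bash
python3 mv.py "0.4455 0.3130 0.12 0.637" "0.4455 0.3130 0.05 0.637"
```

```text
t 2.75 tcp [0.4336 0.3292 0.1833] yaw 0.638 F [ 0.6  0.4 -0.1] w 0.0859
0.4455 0.3130 0.12 0.637 off [-0.04, -0.0, 0.127] turn [0.001, -0.0, 0.001]
0.4455 0.3130 0.05 0.637 off [-0.04, -0.0, 0.267] turn [0.001, -0.0, 0.001]
```

>>> carry_out:
  offset:
    - [0,0,0.1]
    - [0,0,0.1]
    - [0,0,0.1]
    - [0,0,0.1]
  turn:
    - [0,0,0]
    - [0,0,0]
    - [0,0,0]
    - [0,0,0]

```text
clock: 3.15
tcp_pos: [0.4329, 0.3325, 0.1349]
orientation: [1.411, 2.807, 0.004]
contact_force: [0.1, 0.5, 0.2]
grip_width: 0.0856
```

```bash
python3 mv.py "0.4455 0.3130 0.05 0.637"; python3 - <<'E'
from h import *
f=imaging.grab_frame("side");save(f,"g1")
E
```

```text
t 3.15 tcp [0.4329 0.3325 0.1349] yaw 0.639 F [0.1 0.5 0.2] w 0.0856
0.4455 0.3130 0.05 0.637 off [-0.047, -0.003, 0.17] turn [0.002, -0.001, 0.002]
```

View pics/g1.png

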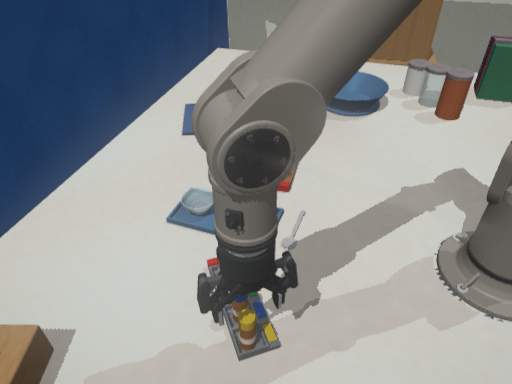

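The jaws straddle the rack across the row, but they look to be above blue at (245,290). I'll check this against the projection.

```bash
python3 - <<'E'
from fit import *
f=imaging.grab_frame("side");p=np.array(r.get_obs()["tcp_pos"])
for dz in(0,-.014,.06): print(dz,proj(f,p+[0,0,dz]))
for y in(.0428,-.0428): print(proj(f,p+np.array([np.cos(.638)*y,np.sin(.638)*y,0.005])))
g=imaging.grab_frame("top");save(g,"g2");print(proj(g,p))
E
```

```text
0 [[248.637  311.1653]]
-0.014 [[248.8336 316.3957]]
0.06 [[247.7255 286.9132]]
[[221.762  317.0586]]
[[274.5172 301.7098]]
[[141.7077 228.5195]]
```

View pics/g2.png

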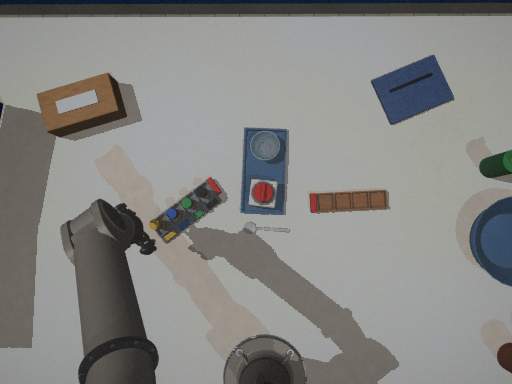

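The projection matches the fingertips at (222,320) and (278,308), so the TCP reading is right and the gripper is about 23 mm beyond yellow. I'll shift over and descend.

>>> carry_out:
  offset:
    - [-0.047,-0.003,0.0]
    - [-0.047,-0.003,0.0]
    - [-0.047,-0.003,0.06]
    - [-0.047,-0.003,0.12]
    - [-0.047,-0.003,0.16]
    - [-0.047,-0.003,0.17]
    - [-0.047,-0.003,0.17]
    - [-0.047,-0.003,0.17]
  turn:
    - [0.001,0,0.002]
    - [0.001,0,0.002]
    - [0.001,0,0.002]
    - [0.001,0,0.002]
    - [0.001,0,0.002]
    - [0.001,0,0.002]
    - [0.001,0,0.002]
    - [0.001,0,0.002]

```text
clock: 4.1
tcp_pos: [0.446, 0.3117, 0.0494]
orientation: [-1.417, -2.804, -0.001]
contact_force: [-0.5, 0.7, 0.2]
grip_width: 0.0858
```

```bash
python3 mv.py "0.4455 0.3130 0.05 0.637"
```

```text
t 4.1 tcp [0.446  0.3117 0.0494] yaw 0.635 F [-0.5  0.7  0.2] w 0.0858
0.4455 0.3130 0.05 0.637 off [0.003, 0.001, -0.001] turn [0.0, -0.0, -0.002]
```

>>> carry_out:
  offset:
    - [0,0,0]
    - [0,0,0]
    - [0,0,0]
    - [0,0,0]
    - [0,0,0]
    - [0,0,0]
    - [0,0,0]
    - [0,0,0]
  turn:
    - [0,0,0]
    - [0,0,0]
    - [0,0,0]
    - [0,0,0]
    - [0,0,0]
    - [0,0,0]
    - [0,0,0]
    - [0,0,0]
  hand: 1
  force: 30

```text
clock: 4.9
tcp_pos: [0.4457, 0.3111, 0.0487]
orientation: [-1.418, -2.803, 0.001]
contact_force: [-1.1, -0.3, 5.7]
grip_width: 0.0296
```

>>> carry_out:
  offset:
    - [0,0,-0.04]
    - [0,0,-0.12]
    - [0,0,-0.22]
    - [0,0,-0.3]
    - [0,0,-0.3]
    - [0,0,-0.3]
  turn:
    - [0,0,0]
    - [0,0,0]
    - [0,0,0]
    - [0,0,0]
    - [0,0,0]
    - [0,0,0]

```text
clock: 5.5
tcp_pos: [0.4457, 0.3113, 0.1989]
orientation: [-1.417, -2.803, -0.001]
contact_force: [0.1, -0.3, -1.2]
grip_width: 0.0289
```

```bash
python3 mv.py "0.48 0.067 0.2 0.34" "0.5127 -0.1788 0.2 0.055"
```

```text
t 5.5 tcp [0.4457 0.3113 0.1989] yaw 0.635 F [ 0.1 -0.3 -1.2] w 0.0289
0.48 0.067 0.2 0.34 off [-0.434, -0.234, -0.003] turn [0.0, -0.0, 0.196]
0.5127 -0.1788 0.2 0.055 off [-0.869, -0.473, -0.003] turn [0.0, -0.0, 0.386]
```

>>> carry_out:
  offset:
    - [-0.869,-0.473,-0.003]
    - [-0.869,-0.473,-0.003]
    - [-0.869,-0.473,-0.003]
    - [-0.869,-0.473,-0.003]
    - [-0.869,-0.473,-0.003]
    - [-0.869,-0.473,-0.003]
    - [-0.869,-0.473,-0.003]
    - [-0.869,-0.473,-0.003]
  turn:
    - [0,0,0.386]
    - [0,0,0.386]
    - [0,0,0.386]
    - [0,0,0.386]
    - [0,0,0.386]
    - [0,0,0.386]
    - [0,0,0.386]
    - [0,0,0.386]

```text
clock: 6.3
tcp_pos: [0.4985, -0.087, 0.1981]
orientation: [-2.157, -2.281, 0.006]
contact_force: [0.4, 0.6, -0.3]
grip_width: 0.0291
```

```bash
python3 mv.py "0.5127 -0.1788 0.2 0.055"
```

```text
t 6.3 tcp [ 0.4985 -0.087   0.1981] yaw 0.056 F [ 0.4  0.6 -0.3] w 0.0291
0.5127 -0.1788 0.2 0.055 off [-0.185, 0.018, -0.004] turn [-0.003, 0.001, 0.001]
```

>>> carry_out:
  offset:
    - [-0.18,0.018,0]
    - [-0.18,0.018,0]
    - [-0.18,0.018,0]
    - [-0.18,0.018,0.0]
    - [-0.18,0.018,0.0]
  turn:
    - [0,0,0.001]
    - [0,0,0.001]
    - [0,0,0.001]
    - [0,0,0.001]
    - [0,0,0.001]

```text
clock: 6.8
tcp_pos: [0.5131, -0.173, 0.1985]
orientation: [-2.157, -2.28, 0.004]
contact_force: [-0.4, -0.0, -0.9]
grip_width: 0.0291
```

```bash
python3 mv.py "0.5127 -0.1788 0.065 0.055" "0.5127 -0.1788 0.05 0.055"
```

```text
t 6.8 tcp [ 0.5131 -0.173   0.1985] yaw 0.056 F [-0.4 -0.  -0.9] w 0.0291
0.5127 -0.1788 0.065 0.055 off [-0.012, -0.0, 0.267] turn [-0.003, -0.0, 0.0]
0.5127 -0.1788 0.05 0.055 off [-0.012, -0.0, 0.297] turn [-0.003, -0.0, 0.0]
```

>>> carry_out:
  offset:
    - [-0.012,0,0.06]
    - [-0.012,0,0.14]
    - [-0.012,0,0.2]
    - [-0.012,0,0.24]
    - [-0.012,0,0.262]
    - [-0.012,0,0.267]
    - [-0.012,0,0.267]
  turn:
    - [-0.003,0,0]
    - [-0.003,0,0]
    - [-0.003,0,0]
    - [-0.003,0,0]
    - [-0.003,0,0]
    - [-0.003,0,0]
    - [-0.003,0,0]

```text
clock: 7.5
tcp_pos: [0.5143, -0.1801, 0.0666]
orientation: [2.158, 2.28, 0.003]
contact_force: [-0.1, 0.6, -0.8]
grip_width: 0.0292
```

```bash
python3 mv.py "0.5127 -0.1788 0.05 0.055"; python3 - <<'E'
from h import *
out=[]
for c,(x,y,w,h) in dict(side=(220,90,130,100),top=(270,150,130,100)).items():
    f=imaging.grab_frame(c);out.append(cv2.resize(cv2.cvtColor(f["pixels"],cv2.COLOR_RGB2BGR)[y:y+h,x:x+w],None,fx=3,fy=3,interpolation=cv2.INTER_CUBIC))
cv2.imwrite("pics/p1.png",np.hstack(out))
E
```

```text
t 7.5 tcp [ 0.5143 -0.1801  0.0666] yaw 0.055 F [-0.1  0.6 -0.8] w 0.0292
0.5127 -0.1788 0.05 0.055 off [0.003, -0.003, 0.033] turn [0.002, 0.0, 0.0]
```

View pics/p1.png

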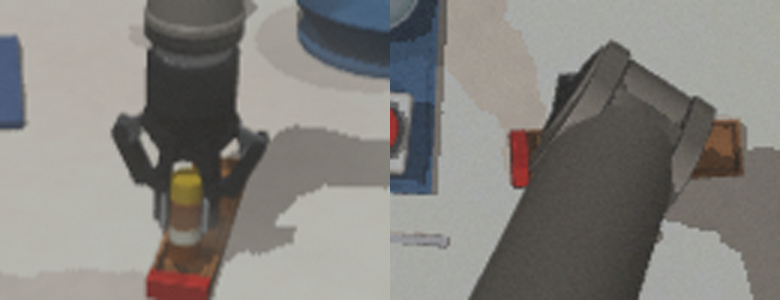

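The vial is upright in the jaws over the first well, just behind the red block. Now I'll lower it slowly.

>>> carry_out:
  offset:
    - [0.003,-0.002,0.008]
    - [0.003,-0.002,0.016]
    - [0.003,-0.002,0.022]
    - [0.003,-0.002,0.028]
    - [0.003,-0.002,0.032]
    - [0.003,-0.002,0.032]
  turn:
    - [0,0,0]
    - [0,0,0]
    - [0,0,0]
    - [0,0,0]
    - [0,0,0]
    - [0,0,0]

```text
clock: 8.2
tcp_pos: [0.5127, -0.1793, 0.0499]
orientation: [2.159, 2.279, 0.002]
contact_force: [0.2, 0.7, -1.0]
grip_width: 0.0291
```

>>> carry_out:
  offset:
    - [0,0,0.001]
    - [0,0,0.002]
    - [0,0,0.003]
    - [0,0,0.004]
  turn:
    - [0,0,0]
    - [0,0,0]
    - [0,0,0]
    - [0,0,0]

```text
clock: 8.6
tcp_pos: [0.5131, -0.1794, 0.0487]
orientation: [2.159, 2.278, 0.003]
contact_force: [-1.7, 0.7, 8.3]
grip_width: 0.0292
```

>>> carry_out:
  offset:
    - [0,0,-0.001]
    - [0,0,-0.001]
    - [0,0,-0.001]
    - [0,0,-0.001]
    - [0,0,-0.001]
    - [0,0,-0.001]
    - [0,0,-0.001]
    - [0,0,-0.001]
  turn:
    - [0,0,0]
    - [0,0,0]
    - [0,0,0]
    - [0,0,0]
    - [0,0,0]
    - [0,0,0]
    - [0,0,0]
    - [0,0,0]
  hand: 0

```text
clock: 9.4
tcp_pos: [0.5129, -0.1793, 0.0488]
orientation: [2.159, 2.279, 0.003]
contact_force: [-0.2, 0.1, 0.5]
grip_width: 0.0856
```

>>> carry_out:
  offset:
    - [0,0,-0.05]
    - [0,0,-0.15]
    - [0,0,-0.25]
    - [0,0,-0.3]
    - [0,0,-0.3]
  turn:
    - [0,0,0]
    - [0,0,0]
    - [0,0,0]
    - [0,0,0]
    - [0,0,0]

```text
clock: 9.9
tcp_pos: [0.5147, -0.1801, 0.2027]
orientation: [2.155, 2.274, 0.01]
contact_force: [-0.2, 0.2, 0.7]
grip_width: 0.0852
```

```bash
python3 mv.py "0.4775 0.265 0.2 0.637"; python3 - <<'E'
from h import *
f=imaging.grab_frame("side")
for q in ("yellow","blue","green","black"): print(q,[(round(d["score"],2),world(f,d["xyz"]).round(4)) for d in look_for(f"vial_{q}_center","side")[:2]])
E
```

```text
t 9.9 tcp [ 0.5147 -0.1801  0.2027] yaw 0.054 F [-0.2  0.2  0.7] w 0.0852
0.4775 0.265 0.2 0.637 off [0.893, -0.027, 0.003] turn [0.007, 0.003, -0.389]
yellow [(0.53, array([ 0.5127, -0.1668,  0.0608]))]
blue [(0.67, array([0.4721, 0.2804, 0.0698]))]
green [(0.63, array([0.5031, 0.2348, 0.0793]))]
black [(0.92, array([0.5365, 0.194 , 0.0768]))]
```

>>> carry_out:
  offset:
    - [0.893,-0.027,0.003]
    - [0.893,-0.027,0.003]
    - [0.893,-0.027,0.003]
    - [0.893,-0.027,0.003]
    - [0.893,-0.027,0.003]
    - [0.893,-0.027,0.003]
    - [0.893,-0.027,0.003]
    - [0.893,-0.027,0.003]
  turn:
    - [0.003,0.002,-0.389]
    - [0.003,0.002,-0.389]
    - [0.003,0.002,-0.389]
    - [0.003,0.002,-0.389]
    - [0.003,0.002,-0.389]
    - [0.003,0.002,-0.389]
    - [0.003,0.002,-0.389]
    - [0.003,0.002,-0.389]

```text
clock: 10.95
tcp_pos: [0.4777, 0.221, 0.1958]
orientation: [-1.412, -2.803, 0.003]
contact_force: [1.4, 0.8, -0.8]
grip_width: 0.0857
```

```bash
python3 mv.py "0.4773 0.2648 0.2 0.637"
```

```text
t 10.95 tcp [0.4777 0.221  0.1958] yaw 0.637 F [ 1.4  0.8 -0.8] w 0.0857
0.4773 0.2648 0.2 0.637 off [0.071, 0.052, -0.008] turn [-0.002, -0.001, 0.0]
```

>>> carry_out:
  offset:
    - [0.066,0.048,0]
    - [0.066,0.048,0.05]
    - [0.066,0.048,0.1]
    - [0.066,0.048,0.13]
    - [0.066,0.048,0.13]
    - [0.066,0.048,0.13]
  turn:
    - [0,0,0]
    - [0,0,0]
    - [0,0,0]
    - [0,0,0]
    - [0,0,0]
    - [0,0,0]

```text
clock: 11.55
tcp_pos: [0.4781, 0.2598, 0.1315]
orientation: [-1.413, -2.803, 0.003]
contact_force: [-0.3, 0.5, 0.1]
grip_width: 0.0854
```

```bash
python3 mv.py "0.4773 0.2648 0.05 0.637"
```

```text
t 11.55 tcp [0.4781 0.2598 0.1315] yaw 0.637 F [-0.3  0.5  0.1] w 0.0854
0.4773 0.2648 0.05 0.637 off [0.009, 0.005, 0.163] turn [-0.002, -0.001, 0.0]
```

>>> carry_out:
  offset:
    - [0.009,0.005,0]
    - [0.009,0.005,0.05]
    - [0.009,0.005,0.1]
    - [0.009,0.005,0.14]
    - [0.009,0.005,0.158]
    - [0.009,0.005,0.163]
    - [0.009,0.005,0.163]
  turn:
    - [-0.002,0,0]
    - [-0.002,0,0]
    - [-0.002,0,0]
    - [-0.002,0,0]
    - [-0.002,0,0]
    - [-0.002,0,0]
    - [-0.002,0,0]

```text
clock: 12.25
tcp_pos: [0.478, 0.2658, 0.0513]
orientation: [-1.413, -2.805, -0.005]
contact_force: [-0.3, 0.5, -0.4]
grip_width: 0.0857
```

>>> carry_out:
  offset:
    - [0,0,0]
    - [0,0,0]
    - [0,0,0]
    - [0,0,0]
    - [0,0,0]
    - [0,0,0]
    - [0,0,0]
    - [0,0,0]
  turn:
    - [0,0,0]
    - [0,0,0]
    - [0,0,0]
    - [0,0,0]
    - [0,0,0]
    - [0,0,0]
    - [0,0,0]
    - [0,0,0]
  hand: 1

```text
clock: 13.05
tcp_pos: [0.4776, 0.2655, 0.0509]
orientation: [-1.413, -2.805, -0.004]
contact_force: [-1.2, -0.2, 4.1]
grip_width: 0.0294
```

>>> carry_out:
  offset:
    - [0,0,-0.04]
    - [0,0,-0.12]
    - [0,0,-0.22]
    - [0,0,-0.3]
    - [0,0,-0.3]
    - [0,0,-0.3]
  turn:
    - [0,0,0]
    - [0,0,0]
    - [0,0,0]
    - [0,0,0]
    - [0,0,0]
    - [0,0,0]

```text
clock: 13.65
tcp_pos: [0.4776, 0.2653, 0.2012]
orientation: [-1.413, -2.806, -0.006]
contact_force: [-0.3, 0.0, -0.6]
grip_width: 0.0291
```

```bash
python3 mv.py "0.5156 -0.2307 0.2 0.055"
```

```text
t 13.65 tcp [0.4776 0.2653 0.2012] yaw 0.638 F [-0.3  0.  -0.6] w 0.0291
0.5156 -0.2307 0.2 0.055 off [-0.842, -0.529, -0.001] turn [0.002, -0.002, 0.388]
```

>>> carry_out:
  offset:
    - [-0.842,-0.529,-0.001]
    - [-0.842,-0.529,-0.001]
    - [-0.842,-0.529,-0.001]
    - [-0.842,-0.529,-0.001]
    - [-0.842,-0.529,-0.001]
    - [-0.842,-0.529,-0.001]
    - [-0.842,-0.529,-0.001]
    - [-0.842,-0.529,-0.001]
  turn:
    - [0.002,-0.002,0.388]
    - [0.002,-0.002,0.388]
    - [0.002,-0.002,0.388]
    - [0.002,-0.002,0.388]
    - [0.002,-0.002,0.388]
    - [0.002,-0.002,0.388]
    - [0.002,-0.002,0.388]
    - [0.002,-0.002,0.388]

```text
clock: 14.45
tcp_pos: [0.5067, -0.1355, 0.1983]
orientation: [-2.157, -2.281, 0.006]
contact_force: [0.8, 0.1, -0.6]
grip_width: 0.0292
```

```bash
python3 mv.py "0.5156 -0.2307 0.2 0.055"
```

```text
t 14.45 tcp [ 0.5067 -0.1355  0.1983] yaw 0.056 F [ 0.8  0.1 -0.6] w 0.0292
0.5156 -0.2307 0.2 0.055 off [-0.191, 0.007, -0.003] turn [-0.003, 0.001, 0.001]
```

>>> carry_out:
  offset:
    - [-0.191,0.007,0]
    - [-0.191,0.007,0]
    - [-0.191,0.007,0]
    - [-0.191,0.007,0]
    - [-0.191,0.007,0]
    - [-0.191,0.007,0]
  turn:
    - [-0.001,0,0]
    - [-0.001,0,0]
    - [-0.001,0,0]
    - [-0.001,0,0]
    - [-0.001,0,0]
    - [-0.001,0,0]

```text
clock: 15.05
tcp_pos: [0.5168, -0.227, 0.1994]
orientation: [-2.155, -2.285, 0.001]
contact_force: [0.4, 0.3, -0.3]
grip_width: 0.0293
```

```bash
python3 mv.py "0.5156 -0.2307 0.064 0.055"
```

```text
t 15.05 tcp [ 0.5168 -0.227   0.1994] yaw 0.058 F [ 0.4  0.3 -0.3] w 0.0293
0.5156 -0.2307 0.064 0.055 off [-0.007, -0.002, 0.271] turn [-0.001, 0.0, 0.002]
```

>>> carry_out:
  offset:
    - [-0.007,-0.002,0.05]
    - [-0.007,-0.002,0.13]
    - [-0.007,-0.002,0.2]
    - [-0.007,-0.002,0.245]
    - [-0.007,-0.002,0.265]
    - [-0.007,-0.002,0.271]
    - [-0.007,-0.002,0.271]
  turn:
    - [0,0,0.002]
    - [0,0,0.002]
    - [0,0,0.002]
    - [0,0,0.002]
    - [0,0,0.002]
    - [0,0,0.002]
    - [0,0,0.002]

```text
clock: 15.75
tcp_pos: [0.5166, -0.2324, 0.0652]
orientation: [2.16, 2.279, -0.001]
contact_force: [0.8, -0.2, 0.1]
grip_width: 0.0289
```

```bash
python3 mv.py "0.5156 -0.2307 0.0510 0.055"
```

```text
t 15.75 tcp [ 0.5166 -0.2324  0.0652] yaw 0.053 F [ 0.8 -0.2  0.1] w 0.0289
0.5156 -0.2307 0.0510 0.055 off [0.004, -0.002, 0.028] turn [0.001, 0.001, -0.001]
```

>>> carry_out:
  offset:
    - [0.004,-0.002,0.008]
    - [0.004,-0.002,0.016]
    - [0.004,-0.002,0.022]
    - [0.004,-0.002,0.026]
    - [0.004,-0.002,0.028]
    - [0.004,-0.002,0.028]
  turn:
    - [0,0,0]
    - [0,0,0]
    - [0,0,0]
    - [0,0,0]
    - [0,0,0]
    - [0,0,0]

```text
clock: 16.35
tcp_pos: [0.5149, -0.2308, 0.0509]
orientation: [2.162, 2.278, -0.001]
contact_force: [-2.0, 0.6, 2.8]
grip_width: 0.0294
```

>>> carry_out:
  offset:
    - [0,0,0.001]
    - [0,0,0.001]
    - [0,0,0.001]
    - [0,0,0.001]
    - [0,0,0.001]
    - [0,0,0.001]
    - [0,0,0.001]
    - [0,0,0.001]
  turn:
    - [0,0,0]
    - [0,0,0]
    - [0,0,0]
    - [0,0,0]
    - [0,0,0]
    - [0,0,0]
    - [0,0,0]
    - [0,0,0]
  hand: 0

```text
clock: 17.15
tcp_pos: [0.5149, -0.2308, 0.0502]
orientation: [2.162, 2.278, -0.001]
contact_force: [0.7, 0.0, -0.5]
grip_width: 0.0854
```

>>> carry_out:
  offset:
    - [0,0,-0.05]
    - [0,0,-0.15]
    - [0,0,-0.25]
    - [0,0,-0.3]
    - [0,0,-0.3]
  turn:
    - [0,0,0]
    - [0,0,0]
    - [0,0,0]
    - [0,0,0]
    - [0,0,0]

```text
clock: 17.65
tcp_pos: [0.5171, -0.2317, 0.2043]
orientation: [2.157, 2.273, 0.005]
contact_force: [-0.0, -0.8, -0.7]
grip_width: 0.0853
```

```bash
python3 mv.py "0.507 0.2235 0.2 0.637"
```

```text
t 17.65 tcp [ 0.5171 -0.2317  0.2043] yaw 0.052 F [-0.  -0.8 -0.7] w 0.0853
0.507 0.2235 0.2 0.637 off [0.91, 0.027, 0.006] turn [0.004, 0.004, -0.39]
```

>>> carry_out:
  offset:
    - [0.91,0.027,0.006]
    - [0.91,0.027,0.006]
    - [0.91,0.027,0.006]
    - [0.91,0.027,0.006]
    - [0.91,0.027,0.006]
    - [0.91,0.027,0.006]
    - [0.91,0.027,0.006]
    - [0.91,0.027,0.006]
  turn:
    - [0.003,0.003,-0.39]
    - [0.003,0.003,-0.39]
    - [0.003,0.003,-0.39]
    - [0.003,0.003,-0.39]
    - [0.003,0.003,-0.39]
    - [0.003,0.003,-0.39]
    - [0.003,0.003,-0.39]
    - [0.003,0.003,-0.39]

```text
clock: 18.45
tcp_pos: [0.5047, 0.1711, 0.1961]
orientation: [-1.41, -2.8, 0.003]
contact_force: [1.1, -0.0, -0.3]
grip_width: 0.0853
```

```bash
python3 mv.py "0.507 0.2235 0.2 0.637"; python3 - <<'E'
from h import *
out=[]
for c,(x,y,w,h) in dict(side=(180,110,150,130),top=(130,140,150,130)).items():
    f=imaging.grab_frame(c);out.append(cv2.resize(cv2.cvtColor(f["pixels"],cv2.COLOR_RGB2BGR)[y:y+h,x:x+w] if c=="side" else cv2.cvtColor(f["pixels"],cv2.COLOR_RGB2BGR)[130:260,270:420],None,fx=2.6,fy=2.6,interpolation=cv2.INTER_CUBIC))
cv2.imwrite("pics/p2.png",np.hstack(out))
E
```

```text
t 18.45 tcp [0.5047 0.1711 0.1961] yaw 0.638 F [ 1.1 -0.  -0.3] w 0.0853
0.507 0.2235 0.2 0.637 off [0.081, 0.066, -0.008] turn [-0.003, -0.003, 0.0]
```

View pics/p2.png

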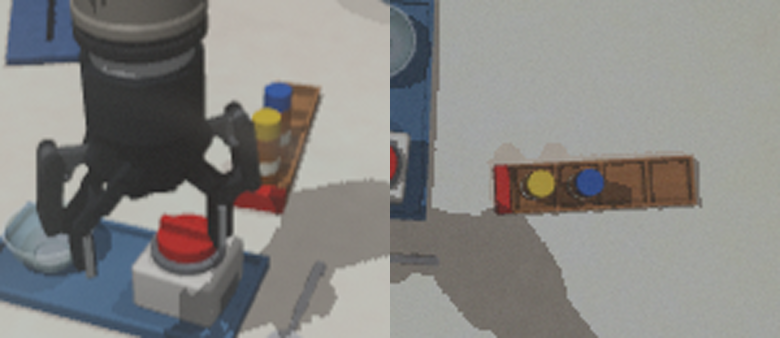

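Yellow (541,184 in the right crop) and blue (589,182) stand upright in the first two wells, near centre. Green is next.

>>> carry_out:
  offset:
    - [0.079,0.064,0]
    - [0.079,0.064,0]
    - [0.079,0.064,0.05]
    - [0.079,0.064,0.1]
    - [0.079,0.064,0.13]
    - [0.079,0.064,0.13]
    - [0.079,0.064,0.13]
  turn:
    - [-0.001,-0.001,0]
    - [-0.001,-0.001,0]
    - [-0.001,-0.001,0]
    - [-0.001,-0.001,0]
    - [-0.001,-0.001,0]
    - [-0.001,-0.001,0]
    - [-0.001,-0.001,0]

```text
clock: 19.25
tcp_pos: [0.5074, 0.2198, 0.1317]
orientation: [-1.412, -2.802, 0.003]
contact_force: [0.9, -0.1, 0.4]
grip_width: 0.0854
```

```bash
python3 mv.py "0.507 0.2235 0.05 0.637"
```

```text
t 19.25 tcp [0.5074 0.2198 0.1317] yaw 0.637 F [ 0.9 -0.1  0.4] w 0.0854
0.507 0.2235 0.05 0.637 off [0.006, 0.004, 0.163] turn [-0.002, -0.002, 0.0]
```

>>> carry_out:
  offset:
    - [0.006,0.004,0]
    - [0.006,0.004,0.05]
    - [0.006,0.004,0.1]
    - [0.006,0.004,0.14]
    - [0.006,0.004,0.158]
    - [0.006,0.004,0.162]
    - [0.006,0.004,0.162]
  turn:
    - [-0.002,0,0]
    - [-0.002,0,0]
    - [-0.002,0,0]
    - [-0.002,0,0]
    - [-0.002,0,0]
    - [-0.002,0,0]
    - [-0.002,0,0]

```text
clock: 19.95
tcp_pos: [0.5078, 0.2242, 0.0518]
orientation: [-1.413, -2.804, -0.005]
contact_force: [0.2, 0.1, 0.7]
grip_width: 0.0855
```

>>> carry_out:
  offset:
    - [0,0,0]
    - [0,0,0]
    - [0,0,0]
    - [0,0,0]
    - [0,0,0]
    - [0,0,0]
    - [0,0,0]
    - [0,0,0]
  turn:
    - [0,0,0]
    - [0,0,0]
    - [0,0,0]
    - [0,0,0]
    - [0,0,0]
    - [0,0,0]
    - [0,0,0]
    - [0,0,0]
  hand: 1

```text
clock: 20.75
tcp_pos: [0.5073, 0.2239, 0.0514]
orientation: [-1.413, -2.804, -0.004]
contact_force: [-1.7, -0.0, 5.3]
grip_width: 0.0293
```

>>> carry_out:
  offset:
    - [0,0,-0.04]
    - [0,0,-0.12]
    - [0,0,-0.22]
    - [0,0,-0.3]
    - [0,0,-0.3]
    - [0,0,-0.3]
  turn:
    - [0,0,0]
    - [0,0,0]
    - [0,0,0]
    - [0,0,0]
    - [0,0,0]
    - [0,0,0]

```text
clock: 21.35
tcp_pos: [0.5074, 0.2237, 0.2015]
orientation: [-1.412, -2.804, -0.006]
contact_force: [-0.6, -0.5, -1.6]
grip_width: 0.0292
```

```bash
python3 mv.py "0.5184 -0.2827 0.2 0.055"
```

```text
t 21.35 tcp [0.5074 0.2237 0.2015] yaw 0.638 F [-0.6 -0.5 -1.6] w 0.0292
0.5184 -0.2827 0.2 0.055 off [-0.827, -0.585, -0.001] turn [0.001, -0.002, 0.388]
```

>>> carry_out:
  offset:
    - [-0.827,-0.585,-0.001]
    - [-0.827,-0.585,-0.001]
    - [-0.827,-0.585,-0.001]
    - [-0.827,-0.585,-0.001]
    - [-0.827,-0.585,-0.001]
    - [-0.827,-0.585,-0.001]
    - [-0.827,-0.585,-0.001]
    - [-0.827,-0.585,-0.001]
  turn:
    - [0.001,-0.002,0.388]
    - [0.001,-0.002,0.388]
    - [0.001,-0.002,0.388]
    - [0.001,-0.002,0.388]
    - [0.001,-0.002,0.388]
    - [0.001,-0.002,0.388]
    - [0.001,-0.002,0.388]
    - [0.001,-0.002,0.388]

```text
clock: 22.15
tcp_pos: [0.5145, -0.1779, 0.1983]
orientation: [-2.156, -2.28, 0.005]
contact_force: [1.3, 0.1, -1.2]
grip_width: 0.029
```

```bash
python3 mv.py "0.5184 -0.2827 0.2 0.055"
```

```text
t 22.15 tcp [ 0.5145 -0.1779  0.1983] yaw 0.056 F [ 1.3  0.1 -1.2] w 0.029
0.5184 -0.2827 0.2 0.055 off [-0.21, -0.004, -0.003] turn [-0.003, -0.0, 0.001]
```

>>> carry_out:
  offset:
    - [-0.21,-0.004,0]
    - [-0.21,-0.004,0]
    - [-0.21,-0.004,0]
    - [-0.21,-0.004,0]
    - [-0.21,-0.004,0]
    - [-0.21,-0.004,0]
  turn:
    - [-0.001,0,0]
    - [-0.001,0,0]
    - [-0.001,0,0]
    - [-0.001,0,0]
    - [-0.001,0,0]
    - [-0.001,0,0]

```text
clock: 22.75
tcp_pos: [0.52, -0.279, 0.1994]
orientation: [-2.154, -2.284, 0.0]
contact_force: [0.3, 0.7, -1.1]
grip_width: 0.0296
```

```bash
python3 mv.py "0.5184 -0.2827 0.064 0.055"
```

```text
t 22.75 tcp [ 0.52   -0.279   0.1994] yaw 0.058 F [ 0.3  0.7 -1.1] w 0.0296
0.5184 -0.2827 0.064 0.055 off [-0.008, -0.003, 0.271] turn [-0.001, -0.001, 0.002]
```

>>> carry_out:
  offset:
    - [-0.007,-0.003,0.05]
    - [-0.007,-0.003,0.13]
    - [-0.007,-0.003,0.2]
    - [-0.007,-0.003,0.245]
    - [-0.007,-0.003,0.265]
    - [-0.007,-0.003,0.271]
    - [-0.007,-0.003,0.271]
  turn:
    - [0,0,0.002]
    - [0,0,0.002]
    - [0,0,0.002]
    - [0,0,0.002]
    - [0,0,0.002]
    - [0,0,0.002]
    - [0,0,0.002]

```text
clock: 23.45
tcp_pos: [0.5192, -0.2847, 0.0654]
orientation: [2.161, 2.279, 0.0]
contact_force: [-0.4, -0.6, 0.1]
grip_width: 0.0294
```

```bash
python3 mv.py "0.5184 -0.2827 0.0515 0.055"
```

```text
t 23.45 tcp [ 0.5192 -0.2847  0.0654] yaw 0.053 F [-0.4 -0.6  0.1] w 0.0294
0.5184 -0.2827 0.0515 0.055 off [0.004, -0.001, 0.028] turn [0.001, 0.0, -0.001]
```

>>> carry_out:
  offset:
    - [0.004,-0.001,0.008]
    - [0.004,-0.001,0.016]
    - [0.004,-0.001,0.022]
    - [0.004,-0.001,0.026]
    - [0.004,-0.001,0.028]
    - [0.004,-0.001,0.028]
  turn:
    - [0,0,0]
    - [0,0,0]
    - [0,0,0]
    - [0,0,0]
    - [0,0,0]
    - [0,0,0]

```text
clock: 24.05
tcp_pos: [0.518, -0.2832, 0.0515]
orientation: [2.163, 2.278, 0.001]
contact_force: [-1.9, 1.4, 5.3]
grip_width: 0.0292
```

>>> carry_out:
  offset:
    - [0,0,0]
    - [0,0,0]
    - [0,0,0]
    - [0,0,0]
    - [0,0,0]
    - [0,0,0]
    - [0,0,0]
    - [0,0,0]
  turn:
    - [0,0,0]
    - [0,0,0]
    - [0,0,0]
    - [0,0,0]
    - [0,0,0]
    - [0,0,0]
    - [0,0,0]
    - [0,0,0]
  hand: 0

```text
clock: 24.85
tcp_pos: [0.518, -0.2831, 0.0509]
orientation: [2.162, 2.279, -0.0]
contact_force: [0.1, -0.2, -0.3]
grip_width: 0.0853
```

>>> carry_out:
  offset:
    - [0,0,-0.05]
    - [0,0,-0.15]
    - [0,0,-0.25]
    - [0,0,-0.3]
    - [0,0,-0.3]
  turn:
    - [0,0,0]
    - [0,0,0]
    - [0,0,0]
    - [0,0,0]
    - [0,0,0]

```text
clock: 25.35
tcp_pos: [0.52, -0.2845, 0.2052]
orientation: [2.158, 2.273, 0.005]
contact_force: [-0.3, -0.1, -0.4]
grip_width: 0.0851
```

```bash
python3 mv.py "0.5375 0.1815 0.2 0.637"
```

```text
t 25.35 tcp [ 0.52   -0.2845  0.2052] yaw 0.052 F [-0.3 -0.1 -0.4] w 0.0851
0.5375 0.1815 0.2 0.637 off [0.929, 0.083, 0.008] turn [0.004, 0.003, -0.39]
```

>>> carry_out:
  offset:
    - [0.929,0.083,0.006]
    - [0.929,0.083,0.006]
    - [0.929,0.083,0.006]
    - [0.929,0.083,0.006]
    - [0.929,0.083,0.006]
    - [0.929,0.083,0.006]
    - [0.929,0.083,0.006]
    - [0.929,0.083,0.006]
  turn:
    - [0.003,0.003,-0.39]
    - [0.003,0.003,-0.39]
    - [0.003,0.003,-0.39]
    - [0.003,0.003,-0.39]
    - [0.003,0.003,-0.39]
    - [0.003,0.003,-0.39]
    - [0.003,0.003,-0.39]
    - [0.003,0.003,-0.39]

```text
clock: 26.15
tcp_pos: [0.5316, 0.1187, 0.1972]
orientation: [-1.41, -2.799, 0.002]
contact_force: [1.0, -0.3, 0.3]
grip_width: 0.0855
```

```bash
python3 mv.py "0.5375 0.1815 0.2 0.637"
```

```text
t 26.15 tcp [0.5316 0.1187 0.1972] yaw 0.638 F [ 1.  -0.3  0.3] w 0.0855
0.5375 0.1815 0.2 0.637 off [0.094, 0.084, -0.005] turn [-0.003, -0.004, 0.0]
```

>>> carry_out:
  offset:
    - [0.091,0.082,0]
    - [0.091,0.082,0]
    - [0.091,0.082,0.03]
    - [0.091,0.082,0.08]
    - [0.091,0.082,0.13]
    - [0.091,0.082,0.13]
    - [0.091,0.082,0.13]
  turn:
    - [-0.001,-0.001,0]
    - [-0.001,-0.001,0]
    - [-0.001,-0.001,0]
    - [-0.001,-0.001,0]
    - [-0.001,-0.001,0]
    - [-0.001,-0.001,0]
    - [-0.001,-0.001,0]

```text
clock: 26.85
tcp_pos: [0.5377, 0.1772, 0.1328]
orientation: [-1.412, -2.801, 0.002]
contact_force: [-0.7, -0.5, 0.8]
grip_width: 0.0849
```

```bash
python3 mv.py "0.5375 0.1815 0.05 0.637"
```

```text
t 26.85 tcp [0.5377 0.1772 0.1328] yaw 0.637 F [-0.7 -0.5  0.8] w 0.0849
0.5375 0.1815 0.05 0.637 off [0.006, 0.005, 0.166] turn [-0.002, -0.003, -0.0]
```

>>> carry_out:
  offset:
    - [0.006,0.005,0]
    - [0.006,0.005,0.05]
    - [0.006,0.005,0.1]
    - [0.006,0.005,0.14]
    - [0.006,0.005,0.159]
    - [0.006,0.005,0.164]
    - [0.006,0.005,0.164]
  turn:
    - [-0.002,0,0]
    - [-0.002,0,0]
    - [-0.002,0,0]
    - [-0.002,0,0]
    - [-0.002,0,0]
    - [-0.002,0,0]
    - [-0.002,0,0]

```text
clock: 27.55
tcp_pos: [0.5387, 0.1821, 0.0521]
orientation: [-1.413, -2.804, -0.006]
contact_force: [0.1, 0.1, -0.2]
grip_width: 0.0853
```

>>> carry_out:
  offset:
    - [0,0,0]
    - [0,0,0]
    - [0,0,0]
    - [0,0,0]
    - [0,0,0]
    - [0,0,0]
    - [0,0,0]
    - [0,0,0]
  turn:
    - [0,0,0]
    - [0,0,0]
    - [0,0,0]
    - [0,0,0]
    - [0,0,0]
    - [0,0,0]
    - [0,0,0]
    - [0,0,0]
  hand: 1

```text
clock: 28.35
tcp_pos: [0.5383, 0.182, 0.0518]
orientation: [-1.412, -2.803, -0.006]
contact_force: [-1.8, -0.6, 6.5]
grip_width: 0.029
```

>>> carry_out:
  offset:
    - [0,0,-0.04]
    - [0,0,-0.12]
    - [0,0,-0.22]
    - [0,0,-0.3]
    - [0,0,-0.3]
    - [0,0,-0.3]
  turn:
    - [0,0,0]
    - [0,0,0]
    - [0,0,0]
    - [0,0,0]
    - [0,0,0]
    - [0,0,0]

```text
clock: 28.95
tcp_pos: [0.5385, 0.1816, 0.2019]
orientation: [-1.412, -2.804, -0.007]
contact_force: [0.1, -0.4, -1.0]
grip_width: 0.0291
```

```bash
python3 mv.py "0.5213 -0.3346 0.2 0.055"
```

```text
t 28.95 tcp [0.5385 0.1816 0.2019] yaw 0.638 F [ 0.1 -0.4 -1. ] w 0.0291
0.5213 -0.3346 0.2 0.055 off [-0.809, -0.642, -0.001] turn [0.001, -0.003, 0.388]
```

>>> carry_out:
  offset:
    - [-0.809,-0.642,-0.001]
    - [-0.809,-0.642,-0.001]
    - [-0.809,-0.642,-0.001]
    - [-0.809,-0.642,-0.001]
    - [-0.809,-0.642,-0.001]
    - [-0.809,-0.642,-0.001]
    - [-0.809,-0.642,-0.001]
    - [-0.809,-0.642,-0.001]
  turn:
    - [0.001,-0.002,0.388]
    - [0.001,-0.002,0.388]
    - [0.001,-0.002,0.388]
    - [0.001,-0.002,0.388]
    - [0.001,-0.002,0.388]
    - [0.001,-0.002,0.388]
    - [0.001,-0.002,0.388]
    - [0.001,-0.002,0.388]

```text
clock: 29.75
tcp_pos: [0.5234, -0.2198, 0.1982]
orientation: [-2.156, -2.28, 0.004]
contact_force: [1.0, 0.4, -0.6]
grip_width: 0.0294
```

```bash
python3 mv.py "0.5213 -0.3346 0.2 0.055"
```

```text
t 29.75 tcp [ 0.5234 -0.2198  0.1982] yaw 0.056 F [ 1.   0.4 -0.6] w 0.0294
0.5213 -0.3346 0.2 0.055 off [-0.229, -0.017, -0.004] turn [-0.003, -0.001, 0.001]
```

>>> carry_out:
  offset:
    - [-0.229,-0.017,0]
    - [-0.229,-0.017,0]
    - [-0.229,-0.017,0]
    - [-0.229,-0.017,0]
    - [-0.229,-0.017,0]
    - [-0.229,-0.017,0]
  turn:
    - [-0.001,0,0]
    - [-0.001,0,0]
    - [-0.001,0,0]
    - [-0.001,0,0]
    - [-0.001,0,0]
    - [-0.001,0,0]

```text
clock: 30.35
tcp_pos: [0.5231, -0.3307, 0.1991]
orientation: [-2.154, -2.283, -0.002]
contact_force: [0.2, 0.3, -0.4]
grip_width: 0.0294
```

```bash
python3 mv.py "0.5213 -0.3346 0.064 0.055"
```

```text
t 30.35 tcp [ 0.5231 -0.3307  0.1991] yaw 0.058 F [ 0.2  0.3 -0.4] w 0.0294
0.5213 -0.3346 0.064 0.055 off [-0.008, -0.004, 0.27] turn [-0.001, -0.002, 0.002]
```

>>> carry_out:
  offset:
    - [-0.007,-0.004,0.05]
    - [-0.007,-0.004,0.13]
    - [-0.007,-0.004,0.2]
    - [-0.007,-0.004,0.245]
    - [-0.007,-0.004,0.265]
    - [-0.007,-0.004,0.27]
    - [-0.007,-0.004,0.27]
  turn:
    - [0,0,0.002]
    - [0,0,0.002]
    - [0,0,0.002]
    - [0,0,0.002]
    - [0,0,0.002]
    - [0,0,0.002]
    - [0,0,0.002]

```text
clock: 31.05
tcp_pos: [0.5217, -0.3364, 0.0658]
orientation: [2.161, 2.28, 0.002]
contact_force: [0.0, 0.5, 0.3]
grip_width: 0.0291
```

```bash
python3 mv.py "0.5213 -0.3346 0.0520 0.055"
```

```text
t 31.05 tcp [ 0.5217 -0.3364  0.0658] yaw 0.053 F [0.  0.5 0.3] w 0.0291
0.5213 -0.3346 0.0520 0.055 off [0.004, -0.001, 0.028] turn [0.001, -0.0, -0.001]
```

>>> carry_out:
  offset:
    - [0.004,-0.001,0.008]
    - [0.004,-0.001,0.016]
    - [0.004,-0.001,0.022]
    - [0.004,-0.001,0.026]
    - [0.004,-0.001,0.028]
    - [0.004,-0.001,0.028]
  turn:
    - [0,0,0]
    - [0,0,0]
    - [0,0,0]
    - [0,0,0]
    - [0,0,0]
    - [0,0,0]

```text
clock: 31.65
tcp_pos: [0.5204, -0.3349, 0.0518]
orientation: [-2.163, -2.278, -0.002]
contact_force: [-1.5, 1.1, 6.0]
grip_width: 0.0294
```

Contact at 6 N. I'll release, lift clear and retreat.

>>> carry_out:
  offset:
    - [0,0,0]
    - [0,0,0]
    - [0,0,0]
    - [0,0,0]
    - [0,0,0]
    - [0,0,0]
    - [0,0,0]
    - [0,0,0]
  turn:
    - [0,0,0]
    - [0,0,0]
    - [0,0,0]
    - [0,0,0]
    - [0,0,0]
    - [0,0,0]
    - [0,0,0]
    - [0,0,0]
  hand: 0

```text
clock: 32.45
tcp_pos: [0.5203, -0.3348, 0.0511]
orientation: [-2.162, -2.279, -0.001]
contact_force: [0.2, 0.9, -0.1]
grip_width: 0.0853
```

>>> carry_out:
  offset:
    - [0,0,-0.05]
    - [0,0,-0.15]
    - [0,0,-0.25]
    - [0,0,-0.35]
    - [0,0,-0.4]
    - [0,0,-0.4]
  turn:
    - [0,0,0]
    - [0,0,0]
    - [0,0,0]
    - [0,0,0]
    - [0,0,0]
    - [0,0,0]

```text
clock: 33.05
tcp_pos: [0.5221, -0.3365, 0.2558]
orientation: [2.158, 2.273, 0.005]
contact_force: [0.1, 0.0, 0.2]
grip_width: 0.0855
```

>>> carry_out:
  offset:
    - [0.8,0,0]
    - [0.8,0,0]
    - [0.8,0,0]
    - [0.8,0,0]
    - [0.8,0,0]
    - [0.8,0,0]
    - [0.8,0,0]
    - [0.8,0,0]
  turn:
    - [0,0,0]
    - [0,0,0]
    - [0,0,0]
    - [0,0,0]
    - [0,0,0]
    - [0,0,0]
    - [0,0,0]
    - [0,0,0]

```text
clock: 33.85
tcp_pos: [0.4982, 0.0665, 0.2505]
orientation: [-2.161, -2.278, 0.001]
contact_force: [1.8, 0.2, -0.4]
grip_width: 0.0857
```

>>> carry_out:
  offset:
    - [0,0,0]
    - [0,0,0]
    - [0,0,0]
  turn:
    - [0,0,0]
    - [0,0,0]
    - [0,0,0]

```text
clock: 34.15
tcp_pos: [0.499, 0.0631, 0.2508]
orientation: [-2.164, -2.277, 0.001]
contact_force: [-0.0, -0.3, -0.6]
grip_width: 0.0854
```

```bash
python3 - <<'E'
from fit import *
D=[.517,-.2567,.055];c_,s_=np.cos(D[2]),np.sin(D[2]);out=[]
for c in("top","side"):
    f=imaging.grab_frame(c);im=cv2.cvtColor(f["pixels"],cv2.COLOR_RGB2BGR)
    hsv=cv2.cvtColor(f["pixels"],cv2.COLOR_RGB2HSV);R=np.array(f["R"]);C=-R.T@np.array(f["t"])
    for n,y,lo,hi in(("black",-.078,(0,0,0),(180,120,50)),("green",-.026,(45,90,20),(90,255,255)),("blue",.026,(106,130,40),(125,255,255)),("yellow",.078,(20,130,40),(34,255,255))):
        X=proj(f,place(D,[0,y,.0795]))[0];k,l,st,ce=cv2.connectedComponentsWithStats(cv2.inRange(hsv,lo,hi))
        for j in range(1,k):
            if st[j,4]>12 and np.hypot(*(ce[j]-X))<9:
                d=R.T@np.array([(ce[j][0]-f["cx"])/f["fx"],(ce[j][1]-f["cy"])/f["fy"],1]);w=C+d*(.0825-C[2])/d[2]-[D[0],D[1],0]
                print(c,n,st[j,4],"rack xy",np.round([c_*w[0]+s_*w[1],-s_*w[0]+c_*w[1]-y],4),"(y minus target)")
    for q in("bowl","dispenser","spoon"): print(c,q,[world(f,d["xyz"]).round(4) for d in look_for(q,c)[:1]])
    X=proj(f,[[.517,-.25,.04]])[0].astype(int);x0,y0=X[0]-65,X[1]-50
    out.append(cv2.resize(im[y0:y0+110,x0:x0+130],None,fx=3,fy=3,interpolation=cv2.INTER_CUBIC))
cv2.imwrite("pics/end.png",np.hstack(out))
o=r.get_obs();print(o["clock"],np.round(o["tcp_pos"],3),np.abs(o["qvel"]).max())
E
```

```text
top black 93 rack xy [-0.0014  0.0011] (y minus target)
top green 83 rack xy [-0.    -0.001] (y minus target)
top blue 80 rack xy [-0.0002 -0.0001] (y minus target)
top yellow 90 rack xy [0.0009 0.0007] (y minus target)
top bowl [array([0.5383, 0.0021, 0.0589])]
top dispenser [array([ 0.5361, -0.0012,  0.0644])]
top spoon []
side yellow 46 rack xy [0.0023 0.0006] (y minus target)
side bowl [array([ 0.6879, -0.0133,  0.0364])]
side dispenser [array([ 0.51  , -0.3263,  0.0344])]
side spoon [array([0.4344, 0.0337, 0.0035])]
34.55 [0.499 0.064 0.251] 0.0048636504458639766
```

View pics/end.png

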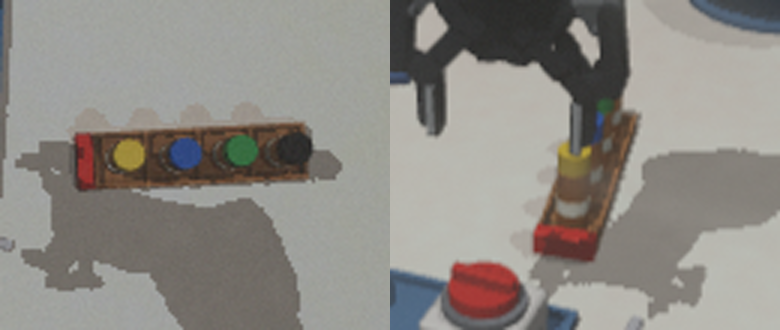

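All four vials stand upright in their wells: from red, yellow (129,155), blue (186,154), green (242,150) and black (294,149). I'm handing in.

```bash
python3 -c "
from bench import r
print(r.hand_in())"
```

```text
the job is handed in; nothing more can be done
None
```

I moved all four vials from the grey rack to the wooden rack in reverse order and handed the job in at about 34.6 s; the hand-in gave no verdict. Counted from the wooden rack's red block they now stand yellow, blue, green, black; in the grey rack they stood black, green, blue, yellow.

**Vial positions:** in the top view each cap is within about 1.5 mm of its well centre, and every vial looks upright. I felt each one touch the well floor (3–8 N) before letting go, and the gripper is well clear of everything.

**Side view:** the gripper hid most of the rack there, so only the yellow vial could be measured, within about 2.5 mm.

**Bystanders:** the arm passed well above the bowl, dispenser and spoon, and I saw no contact.
- **Good detections:** the dispenser (top view), bowl and spoon (both side view) came out within about 9 mm of where they started, roughly detector scatter with the arm partly in view.
- **Disagreeing detections:** the top camera gave the dispenser's position for the bowl and missed the spoon, and the side camera placed the dispenser at the wooden rack. I took the two positions as false detections and the spoon as hidden by the arm.

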